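Fit the light unit on the lamp foot and switch it on

ROBOT

A 6-joint arm with a two-finger parallel gripper is mounted at the origin on the work surface. World frame = base frame: x ahead of the robot, y to its left, z up, the work surface at z = 0. Lengths are in mm, angles in degrees, forces in N, time in s.
With the tool pointing down it reaches from about 350 to 850 mm from the base axis. Payload 8.1 kg.
Tool frame: the origin (TCP) lies on the centre line of the jaws, within the pads' length; the fingertips stand 8 mm ahead of it and the grasp point (between the pads) lies 11 mm behind it; x points along the fingers, z is the direction in which the jaws open and shut, and the axes are right-handed (so a half turn about x gives the same grasp; the last joint's range is limited). The gripper opens to 85 mm and grips with 20 to 120 N. Pads are 22 mm wide; open, the fingers measure 114 mm over their backs; the gripper's body (76 mm by 85 mm) begins 54 mm behind the grasp point. The pads swing forward as they close: fully open they stand 13 mm farther back than shut.
Start: joints at [66.44, 7.471, 85.268, -0, 87.261, -4.893], TCP at [192.019, 568.449, 239.292] pointing down, gripper open.
Joint ranges: [-169.43, 169.43], [-51.17, 129.36], [1.28, 143.12], [-76.62, 256.62], [0, 156.53], [-152.29, 152.29]. Speed limits (degrees/s): [136.94, 136.94, 159.86, 180, 180, 180].

INTERFACE

Orientations are given as [roll, pitch, yaw] about the fixed x, y, z axes, in that order (R = Rz(yaw) Ry(pitch) Rx(roll)).
In Python, from bench import r, vision, order gives the robot as it stands. The module is installed in compiled form; this text tells all that it offers.
- The arm moves only by the shell command python3 -m jog 'ROWS' [FORCE]. ROWS is JSON, a list of rows, each a list of 3 entries, a list of its own where there are three numbers: the shift along the world's x, y, z in m, then the turn, a rotation vector about the world's x, y, z in rad, then the opening, from -1 (shut) to 1 (fully open). A call has 1 to 5 rows; each row is the pose to reach, as a shift and turn from the pose commanded when the call began; what a row does not reach only later rows make up. A row lasts 1/12 s, in which the tool goes at most 41.7 mm and 7.16 degrees, less where a joint would pass 70% of its speed; a pose out of reach is approached as far as the arm can. A call with a gripper value outside its range is refused whole. The fingers move at their own pace and stop on an object; FORCE is the grip in N (left out, the last holds). Time passes only in rows, so rows that repeat a pose let the fingers close. It gives the time, the measured TCP pose, the force and the opening at its end, in the units of the state.
- r.sense(): the state, without advancing time (a new reading comes with each control period).
- vision.snapshot(name): name is "scene" or "side" or "wrist"; returns the picture (420x560x3 uint8, red, green, blue); there is no depth.
- vision.camera_model(name): a dict with "fov_y" (degrees; the focal length in pixels is half the picture's height over the tangent of half this angle, whatever the lens; pixels are square), "cx", "cy" (the principal point, pixels), "D" ([k1, k2, p1, p2, k3] as OpenCV has them; the pictures are not rectified), "world_to_cam" (4x4, takes a point from world to camera coordinates). Camera axes: x right, y down, z forward; pixel columns grow to the right and rows downward; lengths in mm; the calibration is good to about 2 mm. A picture is of the moment at which its call begins: read the wrist's pose just before it. camera_model takes no time and is no camera call; for the wrist camera it gives the pose at the moment of the call.
- order.hand_in(): hands the job in, once; it reports no verdict.
The state is a dict: "time": time; "joint_pos": joint angles; "qd": joint speeds; "joint_efforts": joint torques, N m; "tool_pos": TCP position; "tcp_rot": TCP orientation; "ft_force": force on the tool from outside, world axes, zero at the start; "wrist_torque": the same for the moment, N m; "finger_gap": finger opening in mm.
Only numpy, scipy, OpenCV 4.12 (cv2) and the standard library are available. Lean on these libraries where they do the work, as an engineer would, in place of code of your own. Each camera call takes 0.05 s, during which the arm holds its last target.

TASK

Take the light unit out of its wooden charging dock and set its tapered shank into the socket of the bronze lamp foot. Press lightly while turning it clockwise (seen from above) until its slot drops over the two drive dogs and the flange sits fully home on the socket face, then turn it on clockwise to the stop, where it is square with the foot's plinth, and let go. Do not force it or drop it, and leave the other things on the console alone.

Things in the scene. Friction and masses are not known exactly. Their poses are not given: they have to be found in the camera images.
- light_unit: Loose light unit, about 0.26 kg, upright, 126 mm tall; origin: lower tip of its shank, z up along its axis. Steel taper shank 36 mm long, 18 mm diameter at the tip, 28 mm at the top; brass flange 54 mm diameter, 36 to 52 mm above the origin; frosted white lantern body 46 mm along x, 34 mm along y, 52 to 122 mm, with a low brass cap.
- grip (a point): Where to grasp the light unit: centre of its lantern body, 92 mm above the unit's origin, on its axis. Grasp across the 34 mm width (along y).
- flange (a point): Centre of the light unit's flange underside, on its axis, 36 mm above its origin; turns with the unit. A straight slot 12 mm wide and 10 mm deep runs right across the underside through this point along x (the lantern body's long direction). A half turn about z makes no difference.
- dock: Wooden charging dock, fixed, 80 x 80 mm, 50 mm tall, with a round hole 31 mm in diameter and 44 mm deep in the middle of its top. Origin: centre of its underside. The light unit starts standing in it, flange on the dock's top, so that the unit's origin is 14 mm above the table.
- lamp_foot: Bronze urn-shaped lamp foot, fixed, origin: centre of its underside. Pale marble plinth 160 mm along x, 110 mm along y, 15 mm thick; urn 132 mm at its widest; at the top a brass spindle that turns about the vertical axis with a stiff friction of about 0.12 N m and stays where it is left. Turning it clockwise (from above) ends at a cushioned stop: the switched-on place.
- socket (a point): Centre of the bore's mouth, on the spindle's flat face, 115 mm above the table; fixed to the foot, axes as the foot's. The bore tapers from about 30 mm diameter at the mouth to 19 mm at 40 mm depth. When the light unit is home its flange underside lies on this face (point flange at this point); when it rides on top of the dogs it stands 8 mm higher.
- dogs (a point): Point on the socket's axis, 8 mm above its face, level with the tops of the two steel dogs on the spindle (each 8 mm wide, 16 to 26 mm from the axis, on opposite sides); its axes are the foot's. The line of the dogs starts 0.6 to 1.4 rad anticlockwise (from above) of the foot's x axis: not reported, only seen or felt. At the stop it lies along the foot's x axis.
- boxwood: Bystander: small clipped plant ball, 68 mm across, in a white pot, 108 mm tall, loose. Origin: centre of its underside.
- bowl: Bystander: white bowl 100 mm across, 40 mm tall, loose. Origin: centre of its underside.
- basket: Bystander: small round lidded basket 106 mm across, 83 mm tall, loose. Origin: centre of its underside.
Mind the look-alikes: they are no part of the job. Of the things that look like the light_unit, the smallest one is meant.

How it is judged:
By the outcome, as a careful person would: the job done as asked, in the order asked, and still so for the second after the job is handed in, with the robot touching nothing.
It also fails if it takes over 70 s, if anything falls off the work surface, if the arm or the gripper's body presses on something with over 40 N, if the wrist force passes 120 N, or if a joint passes its speed limit or range.

## Working session

There is one attempt and no reset: what is moved stays moved. The work goes in short steps, Python scripts to look and compute and a shell command to move; the robot and the scene stay as the last step left them, time stands still between calls to the robot, and variables do not carry over. Pictures are saved under pics/ and viewed, and the job is handed in when it is done.

```bash
mkdir -p pics; ls; python3 - <<'E'
from bench import r, vision, order
import cv2
print(r.sense())
for n in ["scene","side","wrist"]:
    m=vision.camera_model(n); print(n,m)
    cv2.imwrite(f"pics/{n}0.png",vision.snapshot(n)[:,:,::-1])
E
```

```text
pics
{'time': 0.0, 'joint_pos': array([ 6.64383712e+01,  7.51505039e+00,  8.53302480e+01,  8.63368427e-04,
        8.72617749e+01, -4.89128036e+00]), 'qd': array([ 0.13540105, -0.06559305, -0.07254952, -0.03525254, -0.02150633,
       -0.04330319]), 'joint_efforts': array([ 5.29640347e-04, -5.69361520e+01, -5.00573087e+01, -1.69063082e-04,
        1.38973090e-02,  1.13716123e-05]), 'tool_pos': array([191.81208019, 567.94140481, 238.2357405 ]), 'tcp_rot': array([ 174.64730354,   89.89292323, -114.02308694]), 'ft_force': array([-0.12929571,  0.20942558, -1.37957843]), 'wrist_torque': array([-0.00448195,  0.01558767,  0.00531696]), 'finger_gap': 85.54066514829636}
scene {'fov_y': 49.0633787999667, 'cx': 283.31408441440607, 'cy': 202.96994038300647, 'D': array([-0.06344151,  0.        ,  0.        ,  0.        ,  0.        ]), 'world_to_cam': array([[-1.69360404e-01,  9.85547428e-01, -3.64967510e-03,
         1.27942501e+02],
       [ 7.81184738e-01,  1.31982253e-01, -6.10189389e-01,
        -3.71724368e+02],
       [-6.00888891e-01, -1.06192992e-01, -7.92247177e-01,
         1.44881781e
[... 438 characters left out ...]
+02],
       [ 1.16320719e-01,  8.23246926e-01, -5.55638361e-01,
         9.78193717e+02],
       [ 0.00000000e+00,  0.00000000e+00,  0.00000000e+00,
         1.00000000e+00]])}
wrist {'fov_y': 66.79451731924229, 'cx': 280.0482307956258, 'cy': 211.43406656703908, 'D': array([-0.03810534,  0.        ,  0.        ,  0.        ,  0.        ]), 'world_to_cam': array([[ 3.20248540e-01,  9.47331667e-01, -1.89369497e-03,
        -5.98991362e+02],
       [ 9.11833235e-01, -3.07704848e-01,  2.71804853e-01,
        -3.42886245e+01],
       [ 2.56906645e-01, -8.87718413e-02, -9.62350526e-01,
         3.78345758e+02],
       [ 0.00000000e+00,  0.00000000e+00,  0.00000000e+00,
         1.00000000e+00]])}
```

View pics/scene0.png

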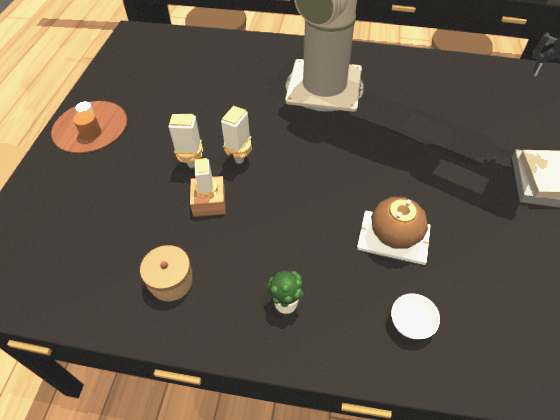

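View pics/side0.png

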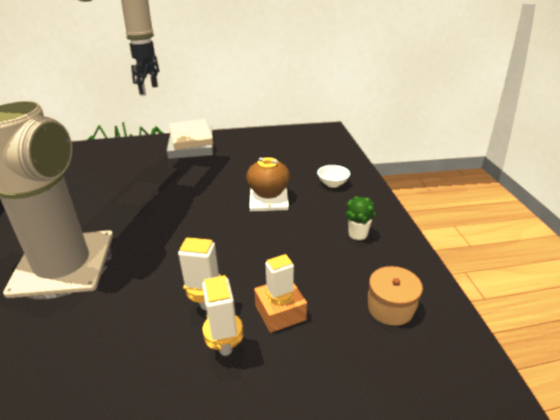

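View pics/wrist0.png

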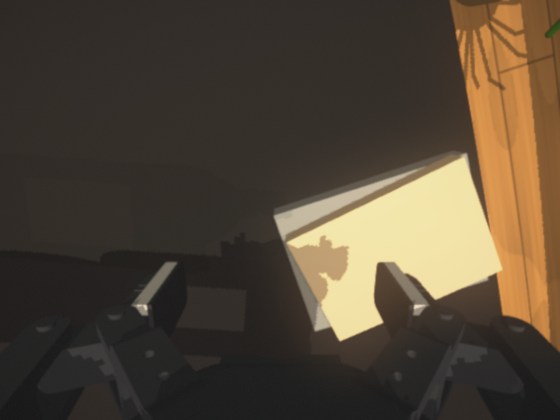

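```bash
cat > h.py <<'E'
from bench import r, vision
import numpy as np, cv2
def K(m):
    f=210/np.tan(np.radians(m["fov_y"]/2)); return np.array([[f,0,m["cx"]],[0,f,m["cy"]],[0,0,1.]])
def proj(P,m):
    T=m["world_to_cam"]; rv,_=cv2.Rodrigues(T[:3,:3]); return cv2.projectPoints(np.atleast_2d(np.array(P,float)),rv,T[:3,3],K(m),m["D"])[0].reshape(-1,2)
def ray(uv,m):
    T=m["world_to_cam"]; p=cv2.undistortPoints(np.array(uv,float).reshape(-1,1,2),K(m),m["D"]).reshape(-1,2)
    d=np.c_[p,np.ones(len(p))]@T[:3,:3]; return -T[:3,:3].T@T[:3,3], d/np.linalg.norm(d,axis=1)[:,None]
def onz(uv,z,m):
    c,d=ray(uv,m); z=np.broadcast_to(z,len(d)); return c+d*((z-c[2])/d[:,2])[:,None]
def tri(obs):
    A=np.zeros((3,3));b=np.zeros(3)
    for uv,m in obs:
        c,d=ray([uv],m);d=d[0];M=np.eye(3)-np.outer(d,d);A+=M;b+=M@c
    return np.linalg.solve(A,b)
def crop(img,x0,y0,x1,y1,s,name):
    cv2.imwrite(f"pics/{name}.png",cv2.resize(img[y0:y1,x0:x1,::-1],None,fx=s,fy=s,interpolation=cv2.INTER_CUBIC))
E
python3 - <<'E'
from h import *
import cv2
s=cv2.imread("pics/scene0.png")[:,:,::-1]; d=cv2.imread("pics/side0.png")[:,:,::-1]
crop(s,150,95,260,225,4.5,"c1"); crop(d,170,225,320,365,4,"c2"); crop(s,345,180,445,270,6,"c3"); crop(d,230,145,310,220,7,"c4")
E
```

```text
(no output)
```

View pics/c1.png

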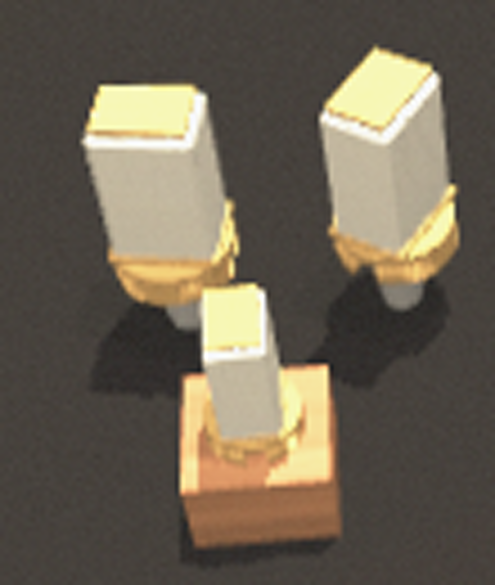

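View pics/c2.png

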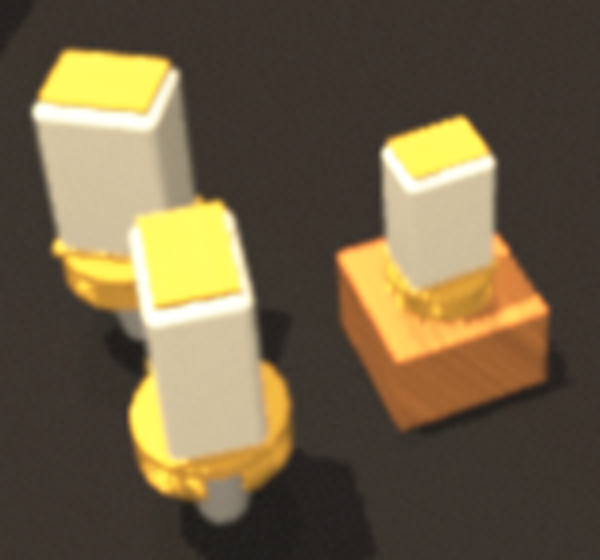

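View pics/c3.png

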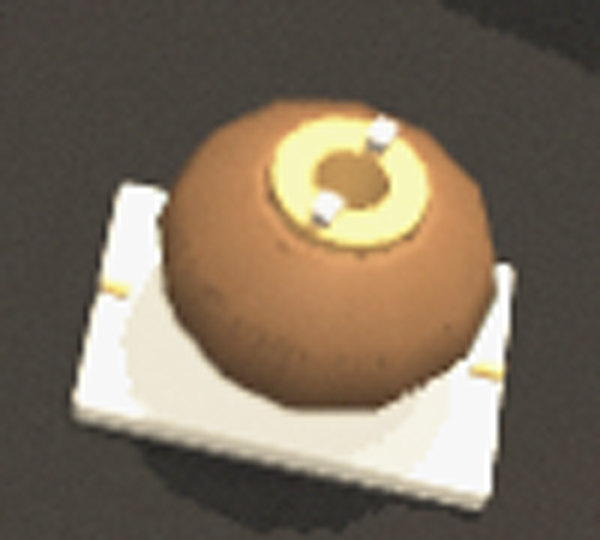

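View pics/c4.png

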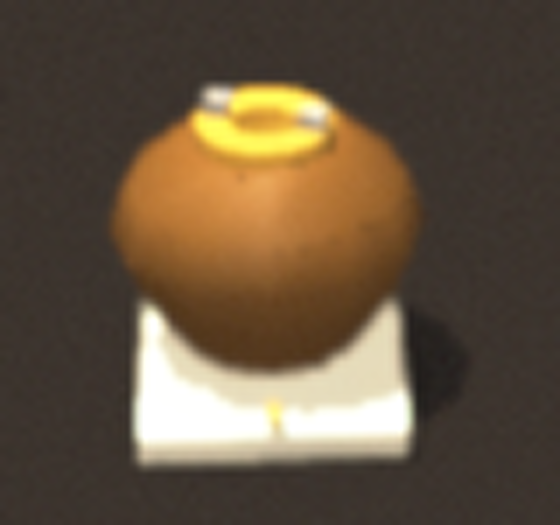

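```bash
python3 - <<'E'
from h import *
ms=vision.camera_model("scene"); md=vision.camera_model("side")
A=lambda p,s,o: np.array(p)/s+np.array(o)-0.5+0.5/s
c1=A([(208,290),(262,287),(268,347),(205,350)],4.5,(150,95)); P=onz(c1,140,ms); print("cap scene",P.round(1).tolist(),P.mean(0))
c2=A([(386,150),(462,118),(492,157),(415,187)],4,(170,225)); P2=onz(c2,140,md); print("cap side",P2.round(1).tolist(),P2.mean(0))
for Q in(P,P2): print([ (np.linalg.norm(e).round(1),np.degrees(np.arctan2(e[1],e[0])).round(1)) for e in np.diff(np.r_[Q,Q[:1]],axis=0)])
print("tri",tri([(c1.mean(0),ms),(c2.mean(0),md)]))
dk=onz(A([(182,378),(328,366),(337,485),(182,492)],4.5,(150,95)),50,ms);print("dock",dk.round(1).tolist(),dk.mean(0))
dk=onz(A([(338,258),(500,238),(548,308),(402,362)],4,(170,225)),50,md);print("dock side",dk.round(1).tolist(),dk.mean(0))
pl=onz(A([(125,185),(75,410),(490,498),(513,265)],6,(345,180)),15,ms);print("plinth",pl.round(1).tolist(),pl.mean(0))
print([ (np.linalg.norm(e).round(1),np.degrees(np.arctan2(e[1],e[0])).round(1)) for e in np.diff(np.r_[pl,pl[:1]],axis=0)])
mk=onz(A([(115,289),(487,372)],6,(345,180)),15,ms);e=mk[0]-mk[1];print("marks",mk,mk.mean(0),np.degrees(np.arctan2(e[1],e[0])))
s3=A([(350,182)],6,(345,180));s4=A([(264,118)],7,(230,145));print("socket",onz(s3,115,ms),onz(s4,115,md),tri([(s3[0],ms),(s4[0],md)]))
dg=onz(A([(383,133),(327,207)],6,(345,180)),120,ms);e=dg[0]-dg[1];print("dogs",dg,dg.mean(0),np.degrees(np.arctan2(e[1],e[0])))
dg=onz(A([(217,98),(312,116)],7,(230,145)),120,md);e=dg[0]-dg[1];print("dogs side",dg,dg.mean(0),np.degrees(np.arctan2(e[1],e[0])))
# masks
img=cv2.imread("pics/scene0.png")
E
```

```text
cap scene [[496.9, -250.1, 140.0], [490.2, -223.1, 140.0], [529.8, -208.9, 140.0], [537.0, -239.9, 140.0]] [ 513.45423441 -230.4993353   140.        ]
cap side [[490.8, -232.8, 140.0], [529.7, -215.2, 140.0], [539.1, -245.5, 140.0], [500.8, -260.5, 140.0]] [ 515.10372995 -238.5214265   140.        ]
[(np.float64(27.9), np.float64(103.7)), (np.float64(42.0), np.float64(19.7)), (np.float64(31.7), np.float64(-76.9)), (np.float64(41.4), np.float64(-165.6))]
[(np.float64(42.7), np.float64(24.4)), (np.float64(31.8), np.float64(-72.8)), (np.float64(41.1), np.float64(-158.6)), (np.float64(29.5), np.float64(109.9))]
tri [ 513.75117176 -232.5090479   136.72081711]
dock [[484.7, -283.1, 50.0], [462.7, -204.9, 50.0], [543.4, -179.3, 50.0], [561.8, -259.7, 50.0]] [ 513.15665129 -231.76542486   50.        ]
dock side [[466.2, -208.6, 50.0], [550.6, -207.0, 50.0], [565.4, -259.6, 50.0], [489.7, -283.4, 50.0]] [ 518.00393865 -239.6557684    50.        ]
plinth [[484.3, 158.3, 15.0], [596.1, 146.0, 15.0], [609.6, 304.7, 15.0], [498.5, 315.6, 15.0]] [547.11210071 231.14184925  15.        ]
[(np.float64(112.6), np.float64(-6.3)), (np.float64(159.2), np.float64(85.2)), (np.float64(111.6), np.float64(174.4)), (np.float64(157.9), np.float64(-95.2))]
marks [[536.7721981  157.59151354  15.        ]
 [552.16112776 304.33719265  15.        ]] [544.46666293 230.9643531   15.        ] -95.98661373748031
socket [[546.20670009 230.68868014 115.        ]] [[548.33515782 232.20398944 115.        ]] [547.80069339 230.20737877 116.36296154]
dogs [[525.32004132 241.53276831 120.        ]
 [562.92901096 221.63831039 120.        ]] [544.12452614 231.58553935 120.        ] 152.1219774670675
dogs side [[530.37688214 243.67450538 120.        ]
 [566.72896433 220.81961278 120.        ]] [548.55292324 232.24705908 120.        ] 147.84204242029372
```

```bash
python3 - <<'E'
from h import *
from scipy.spatial.transform import Rotation as R
ms=vision.camera_model("scene"); md=vision.camera_model("side")
A=lambda p,s,o: np.array(p)/s+np.array(o)-0.5+0.5/s
a=A([(145,112),(385,90)],4.5,(150,95)); b=A([(190,255),(105,80)],4,(170,225))
for i in 0,1: 
  for j in 0,1: print(i,j,tri([(a[i],ms),(b[j],md)]).round(1), proj([tri([(a[i],ms),(b[j],md)])],ms)-a[i])
s=r.sense()
M=R.from_euler('xyz',s['tcp_rot'],degrees=True).as_matrix();print(M.round(3))
print("jaw yaw",np.degrees(np.arctan2(M[1,2],M[0,2])))
E
```

```text
0 0 [ 398.4 -312.1  163.5] [[-0.40549629  0.60628047]]
0 1 [ 397.3 -286.6  208.8] [[  6.75761241 -12.98190936]]
1 0 [ 364.2 -216.7  116.5] [[-10.27880706  14.45210876]]
1 1 [ 360.6 -187.6  163.8] [[-0.3296564   0.59733429]]
[[-0.001 -0.947  0.32 ]
 [-0.001  0.32   0.947]
 [-1.     0.    -0.001]]
jaw yaw 71.33334572451021
```

```bash
python3 -m jog '[[[0.015,-0.037,0.012],[0,0,0.1],1],[[0.03,-0.074,0.024],[0,0,0.2],1],[[0.045,-0.111,0.036],[0,0,0.3],1],[[0.06,-0.148,0.048],[0,0,0.4],1],[[0.075,-0.185,0.06],[0,0,0.5],1]]'
python3 -m jog '[[[0.015,-0.037,0],[0,0,0.05],1],[[0.03,-0.074,0],[0,0,0.1],1],[[0.045,-0.111,0],[0,0,0.14],1],[[0.06,-0.148,0],[0,0,0.14],1],[[0.075,-0.185,0],[0,0,0.14],1]]'
python3 -m jog '[[[0.015,-0.037,0],[0,0,0],1],[[0.03,-0.074,0],[0,0,0],1],[[0.045,-0.111,0],[0,0,0],1],[[0.06,-0.148,0],[0,0,0],1],[[0.075,-0.185,0],[0,0,0],1]]'
python3 -m jog '[[[0.015,-0.037,0],[0,0,0],1],[[0.03,-0.074,0],[0,0,0],1],[[0.045,-0.111,0],[0,0,0],1],[[0.06,-0.148,0],[0,0,0],1],[[0.075,-0.185,0],[0,0,0],1]]'
```

```text
time: 0.57
tool_pos: [267.0, 381.8, 299.3]
tcp_rot: [138.8, 90.0, -120.8]
ft_force: [1.4, 0.4, 1.0]
finger_gap: 85.3
time: 0.98
tool_pos: [342.0, 196.8, 299.2]
tcp_rot: [-90.7, 90.0, 17.3]
ft_force: [0.2, -0.7, 1.0]
finger_gap: 85.5
time: 1.4
tool_pos: [417.1, 11.5, 299.3]
tcp_rot: [-105.0, 90.0, 3.0]
ft_force: [0.5, 0.7, 1.1]
finger_gap: 85.6
time: 1.82
tool_pos: [492.2, -173.6, 298.9]
tcp_rot: [19.1, 90.0, 127.1]
ft_force: [-0.4, 0.2, 0.1]
finger_gap: 85.5
```

```bash
python3 -m jog '[[[0.011,-0.03,0],[0,0,0],1],[[0.022,-0.06,0],[0,0,0],1],[[0.022,-0.06,0],[0,0,0],1],[[0.022,-0.06,0],[0,0,0],1]]'
python3 - <<'E'
from h import *
from scipy.spatial.transform import Rotation as R
s=r.sense();M=R.from_euler('xyz',s['tcp_rot'],degrees=True).as_matrix()
print(s['tool_pos'],"jaw yaw",np.degrees(np.arctan2(M[1,2],M[0,2])),s['joint_pos'])
m=vision.camera_model("wrist");img=vision.snapshot("wrist")
np.savez("w1.npz",img=img,**m)
cv2.imwrite("pics/w1.png",img[:,:,::-1])
print(proj([[514,-233,140],[514,-233,50],[514,-233,0]],m))
E
```

```text
time: 2.15
tool_pos: [513.7, -232.8, 298.0]
tcp_rot: [42.6, 89.9, 150.5]
ft_force: [0.4, 0.4, 0.3]
finger_gap: 85.1
[ 513.68425534 -232.81211592  297.95436235] jaw yaw 107.86179475471003 [-2.95895442e+01  1.02750135e+00  8.59554319e+01 -2.07135988e-04
  9.31524557e+01 -1.37451430e+02]
[[279.10509027 198.76455381]
 [279.21069453 181.57350374]
 [279.25120433 174.98881924]]
```

View pics/w1.png

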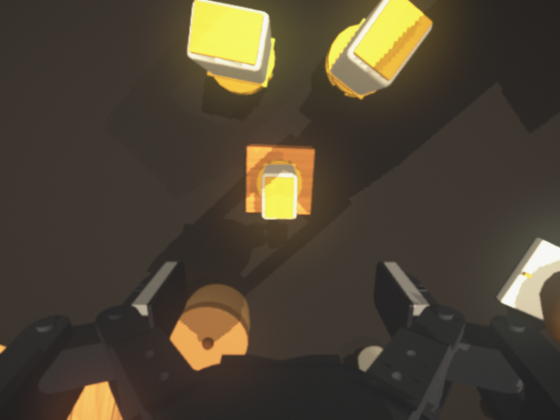

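```bash
python3 - <<'E'
from h import *
z=np.load("w1.npz");m={k:z[k] for k in("D","world_to_cam")};m.update({k:float(z[k]) for k in("fov_y","cx","cy")})
img=z["img"];crop(img,225,125,335,240,5,"w1c")
sub=img[125:240,225:335];hsv=cv2.cvtColor(sub,cv2.COLOR_RGB2HSV)
mk=cv2.inRange(hsv,(20,120,200),(35,255,255));print(mk.sum()/255)
cs,_=cv2.findContours(mk,cv2.RETR_EXTERNAL,cv2.CHAIN_APPROX_NONE)
for c in sorted(cs,key=cv2.contourArea)[-2:]:
    rc=cv2.minAreaRect(c);b=cv2.boxPoints(rc)+[225,125];print(cv2.contourArea(c),b.round(1).tolist())
    P=onz(b,140,m);print(P.round(1).tolist(),P.mean(0));print([ (np.linalg.norm(e).round(1),np.degrees(np.arctan2(e[1],e[0])).round(1)) for e in np.diff(np.r_[P,P[:1]],axis=0)])
mk=cv2.inRange(hsv,(3,100,90),(19,255,255));cs,_=cv2.findContours(mk,cv2.RETR_EXTERNAL,cv2.CHAIN_APPROX_NONE)
c=max(cs,key=cv2.contourArea);b=cv2.boxPoints(cv2.minAreaRect(c))+[225,125];print(b)
P=onz(b,50,m);print(P.round(1).tolist(),P.mean(0));print([ (np.linalg.norm(e).round(1),np.degrees(np.arctan2(e[1],e[0])).round(1)) for e in np.diff(np.r_[P,P[:1]],axis=0)])
E
```

```text
1379.0
60.0 [[247.0, 195.0], [253.0, 195.0], [253.0, 210.0], [247.0, 210.0]]
[[519.8, -262.8, 140.0], [518.0, -257.4, 140.0], [532.1, -253.3, 140.0], [533.8, -258.7, 140.0]] [ 525.91507849 -258.06254801  140.        ]
[(np.float64(5.6), np.float64(107.8)), (np.float64(14.6), np.float64(16.5)), (np.float64(5.7), np.float64(-72.2)), (np.float64(14.6), np.float64(-163.7))]
1043.5 [[265.0, 177.0], [293.0, 177.0], [293.0, 218.0], [265.0, 218.0]]
[[498.3, -251.7, 140.0], [490.4, -227.1, 140.0], [527.9, -214.5, 140.0], [536.2, -240.1, 140.0]] [ 513.19618547 -233.36148374  140.        ]
[(np.float64(25.9), np.float64(107.8)), (np.float64(39.6), np.float64(18.5)), (np.float64(26.8), np.float64(-72.2)), (np.float64(39.6), np.float64(-162.9))]
[[240.16862106 222.69161987]
 [245.3273201  141.87195969]
 [315.6789856  146.36248779]
 [310.52029419 227.18214417]]
[[578.9, -263.8, 50.0], [481.2, -285.4, 50.0], [460.7, -204.9, 50.0], [557.4, -177.5, 50.0]] [ 519.54516194 -232.89095174   50.        ]
[(np.float64(100.1), np.float64(-167.5)), (np.float64(83.1), np.float64(104.3)), (np.float64(100.5), np.float64(15.8)), (np.float64(88.9), np.float64(-76.0))]
```

View pics/w1c.png

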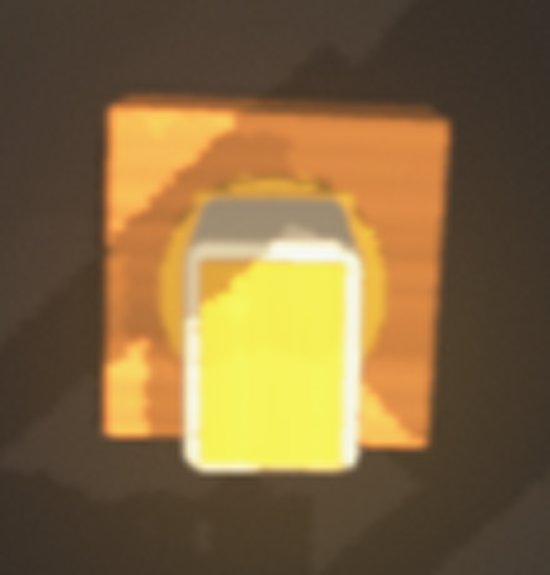

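```bash
python3 -m jog '[[[0,0,-0.035],[0,0,0],1],[[0,0,-0.07],[0,0,0],1],[[0,0,-0.105],[0,0,0],1],[[0,0,-0.135],[0,0,0],1],[[0,0,-0.155],[0,0,0],1]]'
python3 -m jog '[[[0,0,-0.02],[0,0,0],1],[[0,0,-0.04],[0,0,0],1],[[0,0,-0.048],[0,0,0],1],[[0,0,-0.048],[0,0,0],1],[[0,0,-0.048],[0,0,0],1]]'
python3 - <<'E'
from h import *
cv2.imwrite("pics/w2.png",vision.snapshot("wrist")[:,:,::-1]);print(r.sense()['tool_pos'])
E
```

```text
time: 2.62
tool_pos: [512.3, -229.1, 140.9]
tcp_rot: [38.8, 89.8, 146.9]
ft_force: [-0.7, -0.1, -0.4]
finger_gap: 85.1
time: 3.03
tool_pos: [514.1, -230.8, 96.9]
tcp_rot: [-45.5, 90.0, 62.5]
ft_force: [0.3, 1.0, 0.8]
finger_gap: 85.2
[ 514.72391919 -231.32895584   97.78570832]
```

View pics/w2.png

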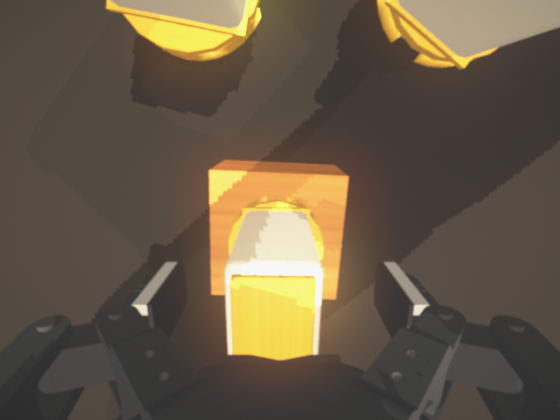

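```bash
python3 -m jog '[[[-0.001,-0.002,-0.002],[0,0,0],1],[[-0.001,-0.002,-0.002],[0,0,0],1],[[-0.001,-0.002,-0.002],[0,0,0],1]]'
python3 - <<'E'
from h import *
from scipy.spatial.transform import Rotation as R
s=r.sense();M=R.from_euler('xyz',s['tcp_rot'],degrees=True).as_matrix()
print(s['tool_pos'],"jaw yaw",np.degrees(np.arctan2(M[1,2],M[0,2])),s['joint_pos'][5])
E
```

```text
time: 3.33
tool_pos: [513.5, -233.9, 95.3]
tcp_rot: [-138.3, 89.9, -30.3]
ft_force: [0.5, 0.7, -0.5]
finger_gap: 85.6
[ 513.48069289 -233.91479145   95.30388917] jaw yaw 107.98875280547763 -137.68554576380825
```

```bash
python3 -m jog '[[[0,0,0],[0,0,0],-1],[[0,0,0],[0,0,0],-1],[[0,0,0],[0,0,0],-1],[[0,0,0],[0,0,0],-1],[[0,0,0],[0,0,0],-1]]' 50
python3 -m jog '[[[0,0,0],[0,0,0],-1],[[0,0,0],[0,0,0],-1],[[0,0,0],[0,0,0],-1],[[0,0,0],[0,0,0],-1],[[0,0,0],[0,0,0],-1]]'
python3 -m jog '[[[0,0,0],[0,0,0],-1],[[0,0,0],[0,0,0],-1]]'
```

```text
time: 3.75
tool_pos: [513.1, -233.5, 94.4]
tcp_rot: [-150.7, 90.0, -42.7]
ft_force: [-0.0, -0.4, -0.4]
finger_gap: 33.8
time: 4.17
tool_pos: [513.1, -233.6, 94.4]
tcp_rot: [-151.7, 90.0, -43.7]
ft_force: [1.0, -0.9, 1.4]
finger_gap: 33.8
time: 4.33
tool_pos: [513.1, -233.6, 94.4]
tcp_rot: [-145.5, 90.0, -37.5]
ft_force: [0.5, -1.5, 3.0]
finger_gap: 33.6
```

```bash
python3 -m jog '[[[0,0,0.01],[0,0,0],-1],[[0,0,0.025],[0,0,0],-1],[[0,0,0.04],[0,0,0],-1],[[0,0,0.06],[0,0,0],-1],[[0,0,0.08],[0,0,0],-1]]'
python3 -m jog '[[[0,0,0.025],[0,0,0],-1],[[0,0,0.05],[0,0,0],-1],[[0,0,0.075],[0,0,0],-1],[[0,0,0.08],[0,0,0],-1],[[0,0,0.08],[0,0,0],-1]]'
python3 - <<'E'
from h import *
cv2.imwrite("pics/w3.png",vision.snapshot("wrist")[:,:,::-1]);print(r.sense()['tool_pos'],r.sense()['ft_force'])
s=vision.snapshot("scene");cv2.imwrite("pics/s3.png",s[:,:,::-1])
d=vision.snapshot("side");crop(d,170,145,320,320,4,"d3")
E
```

```text
time: 4.75
tool_pos: [512.0, -232.8, 174.3]
tcp_rot: [39.7, 89.8, 147.7]
ft_force: [0.4, 0.0, -2.9]
finger_gap: 33.8
time: 5.17
tool_pos: [513.9, -233.9, 256.5]
tcp_rot: [-136.4, 89.8, -28.4]
ft_force: [0.1, -0.0, -3.5]
finger_gap: 33.2
[ 513.02721654 -233.41296148  254.13913821] [-0.5363042  -0.96870803 -3.16222567]
```

View pics/d3.png

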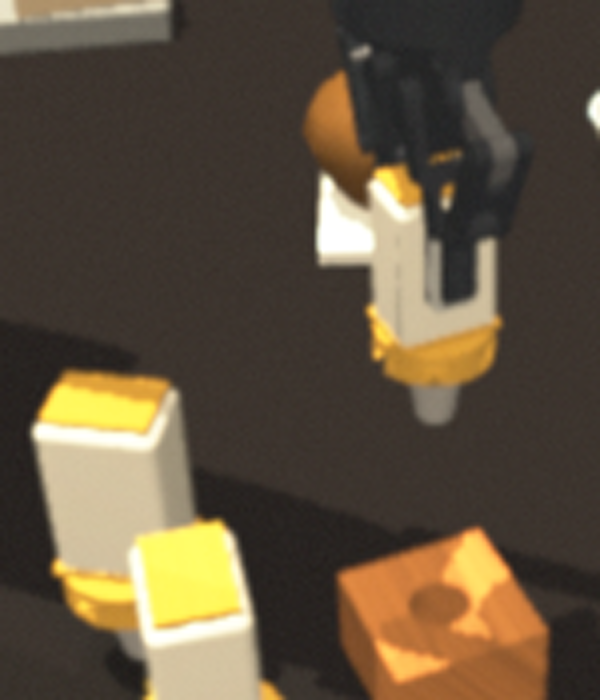

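View pics/w3.png

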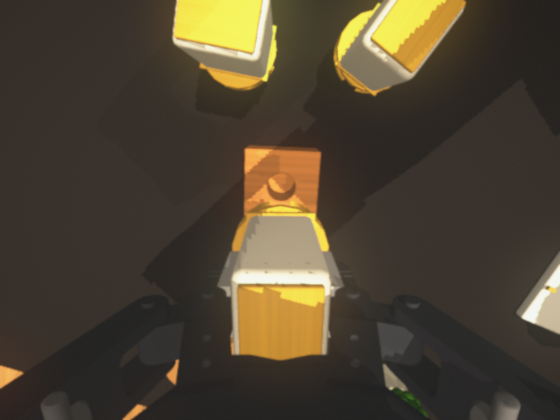

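```bash
python3 -m jog '[[[0.004,0.02,0.007],[0,0,-0.05],-1],[[0.011,0.055,0.014],[0,0,-0.1],-1],[[0.018,0.09,0.021],[0,0,-0.17],-1],[[0.026,0.127,0.028],[0,0,-0.24],-1],[[0.033,0.165,0.035],[0,0,-0.3],-1]]'
python3 -m jog '[[[0.007,0.037,0],[0,0,-0.05],-1],[[0.015,0.074,0],[0,0,-0.1],-1],[[0.023,0.111,0],[0,0,-0.17],-1],[[0.03,0.148,0],[0,0,-0.24],-1],[[0.038,0.185,0],[0,0,-0.273],-1]]'
python3 -m jog '[[[0.007,0.035,0],[0,0,0],-1],[[0.014,0.065,0],[0,0,0],-1],[[0.018,0.085,0],[0,0,0],-1],[[0.02,0.098,0],[0,0,0],-1],[[0.02,0.098,0],[0,0,0],-1]]'
python3 -m jog '[[[0,0,0],[0,0,0],-1],[[0,0,0],[0,0,0],-1],[[0,0,0],[0,0,0],-1]]'
python3 - <<'E'
from h import *
from scipy.spatial.transform import Rotation as R
s=r.sense();M=R.from_euler('xyz',s['tcp_rot'],degrees=True).as_matrix()
print(s['tool_pos'],"jaw yaw",np.degrees(np.arctan2(M[1,2],M[0,2])),s['joint_pos'][5])
m=vision.camera_model("wrist");img=vision.snapshot("wrist")
np.savez("w4.npz",img=img,**m)
cv2.imwrite("pics/w4.png",img[:,:,::-1]);crop(img,190,90,370,240,4.4,"w4c")
E
```

```text
time: 5.73
tool_pos: [545.0, -67.0, 286.9]
tcp_rot: [77.3, 89.8, 167.9]
ft_force: [0.9, 0.8, -3.5]
finger_gap: 33.5
time: 6.15
tool_pos: [582.9, 118.4, 286.5]
tcp_rot: [111.7, 89.8, -173.3]
ft_force: [1.1, -0.7, -1.6]
finger_gap: 33.8
time: 6.57
tool_pos: [603.0, 217.0, 286.5]
tcp_rot: [108.0, 89.8, -176.6]
ft_force: [0.3, 0.1, -3.4]
finger_gap: 33.6
time: 6.82
tool_pos: [603.9, 213.1, 288.9]
tcp_rot: [148.7, 90.0, -136.2]
ft_force: [0.2, 0.3, -3.8]
finger_gap: 33.7
[603.9152397  213.12836951 288.89660328] jaw yaw 75.08680572748301 -60.221955914964546
```

View pics/w4.png

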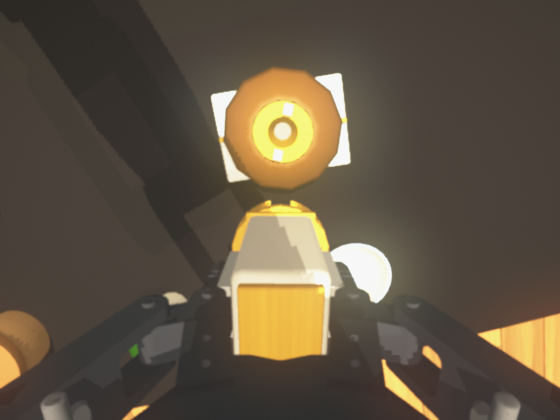

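View pics/w4c.png

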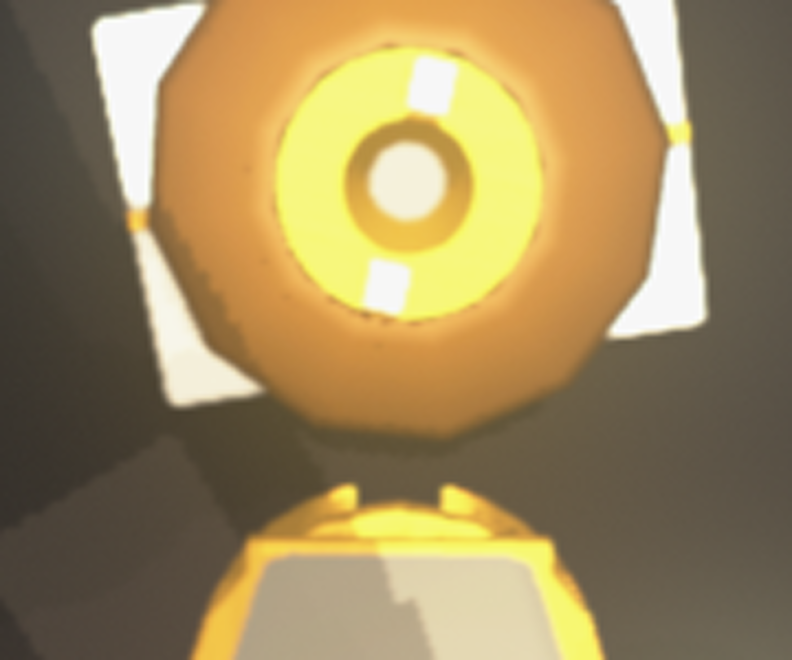

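```bash
python3 - <<'E'
from h import *
z=np.load("w4.npz");m={k:z[k] for k in("D","world_to_cam")};m.update({k:float(z[k]) for k in("fov_y","cx","cy")})
A=lambda p: np.array(p)/4.4+[190,90]-0.5+0.5/4.4
ang=lambda P:np.degrees(np.arctan2(*(P[0]-P[1])[1::-1]))
print("face",onz(A([(409,183),(408,180)]),115,m))
d=onz(A([(433,85),(387,286)]),123,m);print("dogs",d,d.mean(0),ang(d),np.linalg.norm(d[0]-d[1]))
k=onz(A([(138,220),(680,132)]),15,m);print("marks",k,k.mean(0),ang(k),np.linalg.norm(k[0]-k[1]))
c=onz(A([(94,20),(172,405),(708,322)]),15,m);print("corners",c, (c[0]+c[2])/2, ang(c[:2]),ang(c[1:]))
# auto ring
hsv=cv2.cvtColor(z["img"][60:200,220:350],cv2.COLOR_RGB2HSV);mk=cv2.inRange(hsv,(25,100,215),(33,255,255))
cs,_=cv2.findContours(mk,cv2.RETR_EXTERNAL,cv2.CHAIN_APPROX_NONE);c=cv2.convexHull(max(cs,key=cv2.contourArea))
e=cv2.fitEllipse(c);print(e);print(onz([np.array(e[0])+[220,60]],115,m))
# check own unit slot direction: tip of slot on flange bottom
t=r.sense()['tool_pos'];print(t)
E
```

```text
face [[545.43394184 230.96131051 115.        ]
 [544.77553578 230.91459951 115.        ]]
dogs [[527.56709861 240.7086081  123.        ]
 [564.55795232 221.02802388 123.        ]] [546.06252546 230.86831599 123.        ] 151.98527204834224 41.900461249282856
marks [[538.18790516 153.62236963  15.        ]
 [554.22880618 308.04750835  15.        ]] [546.20835567 230.83493899  15.        ] -95.93032690248637 155.25602718263514
corners [[483.33954453 158.23495447  15.        ]
 [591.7963164  147.07445545  15.        ]
 [608.49806373 304.85802675  15.        ]] [545.91880413 231.54649061  15.        ] 174.12478654532234 -96.04238697188632
((62.363258361816406, 71.21015930175781), (60.66392135620117, 61.83067321777344), 8.000859260559082)
[[545.389346   230.77390868 115.        ]]
[604.02111104 213.1786661  289.17627761]
```

```bash
python3 -m jog '[[[-0.02,0.006,0],[0,0,0],-1],[[-0.04,0.012,-0.015],[0,0,0],-1],[[-0.058,0.018,-0.035],[0,0,0],-1],[[-0.058,0.018,-0.055],[0,0,0],-1],[[-0.058,0.018,-0.07],[0,0,0],-1]]'
python3 -m jog '[[[0,0,0],[0,0,0],-1],[[0,0,0],[0,0,0],-1],[[0,0,0],[0,0,0],-1],[[0,0,0],[0,0,0],-1]]'
python3 - <<'E'
from h import *
s=r.sense();print(s['tool_pos'],s['ft_force'],s['wrist_torque'])
cv2.imwrite("pics/w5.png",vision.snapshot("wrist")[:,:,::-1])
d=vision.snapshot("scene");crop(d,345,130,465,270,4,"s5")
d=vision.snapshot("side");crop(d,220,105,320,220,5,"d5")
E
```

```text
time: 7.28
tool_pos: [544.8, 231.9, 218.1]
tcp_rot: [127.4, 90.0, -157.4]
ft_force: [-0.0, 0.6, -3.1]
finger_gap: 33.6
time: 7.62
tool_pos: [547.1, 232.4, 221.3]
tcp_rot: [-58.0, 89.8, 17.1]
ft_force: [0.6, 0.7, -3.7]
finger_gap: 33.9
[547.11404822 232.41222116 221.25340646] [ 0.60853987  0.68159543 -3.6584521 ] [-0.00374481 -0.0115936  -0.0371826 ]
```

View pics/s5.png

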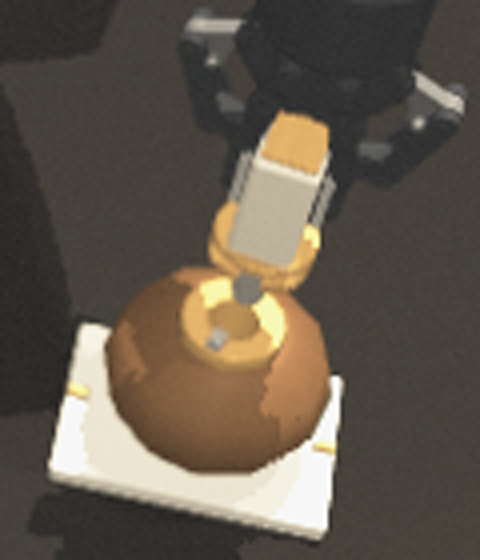

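View pics/d5.png

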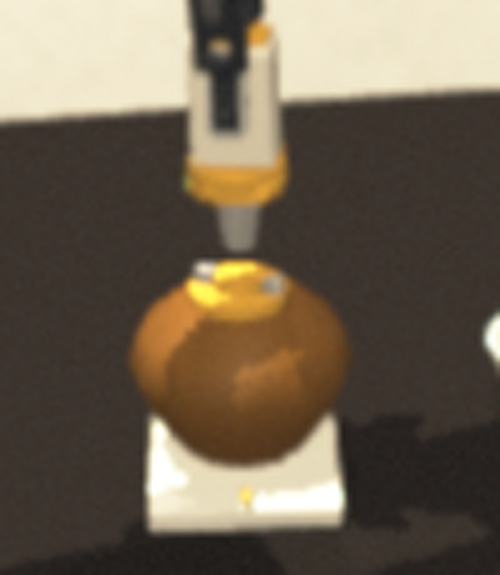

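```bash
for i in 1 2 3; do python3 -m jog '[[[0,0,0],[0,0,0],-1],[[0,0,0],[0,0,0],-1]]' | sed -n '1,2p'; done; python3 - <<'E'
from h import *
m=vision.camera_model("side");print(proj([[545.7,231,115],[545.7,231,139]],m))
m=vision.camera_model("scene");print(proj([[545.7,231,115],[545.7,231,139]],m))
E
```

```text
time: 7.93
tool_pos: [546.2, 232.6, 219.6]
time: 8.1
tool_pos: [546.0, 232.6, 219.3]
time: 8.27
tool_pos: [545.9, 232.5, 219.2]
[[266.42214262 161.68458014]
 [266.18687858 154.08330371]]
[[403.06211643 209.75305934]
 [405.31142365 203.08127508]]
```

```bash
python3 -m jog '[[[0,-0.0015,-0.008],[0,0,0],-1],[[0,-0.0015,-0.016],[0,0,0],-1],[[0,-0.0015,-0.024],[0,0,0],-1],[[0,-0.0015,-0.032],[0,0,0],-1],[[0,-0.0015,-0.038],[0,0,0],-1]]'
python3 -m jog '[[[0,0,-0.003],[0,0,0],-1],[[0,0,-0.006],[0,0,0],-1],[[0,0,-0.006],[0,0,0],-1],[[0,0,-0.006],[0,0,0],-1],[[0,0,-0.006],[0,0,0],-1]]'
python3 -m jog '[[[0,0,0],[0,0,0],-1],[[0,0,0],[0,0,0],-1],[[0,0,0],[0,0,0],-1]]'
python3 - <<'E'
from h import *
s=r.sense();print(s['tool_pos'],s['ft_force'],s['wrist_torque'])
d=vision.snapshot("scene");crop(d,345,130,465,270,4,"s6")
E
```

```text
time: 8.68
tool_pos: [545.3, 230.8, 179.3]
tcp_rot: [122.6, 89.9, -162.2]
ft_force: [0.4, -0.0, -3.0]
finger_gap: 33.6
time: 9.1
tool_pos: [546.3, 231.1, 175.8]
tcp_rot: [-58.8, 90.0, 16.4]
ft_force: [0.6, -0.8, -3.3]
finger_gap: 33.4
time: 9.35
tool_pos: [546.2, 231.1, 175.6]
tcp_rot: [-55.6, 90.0, 19.5]
ft_force: [-0.1, 0.5, -3.7]
finger_gap: 33.2
[546.16561069 231.11910888 175.63334568] [-0.09871271  0.45027418 -3.7341613 ] [-0.03661444  0.02837943  0.01643254]
```

View pics/s6.png

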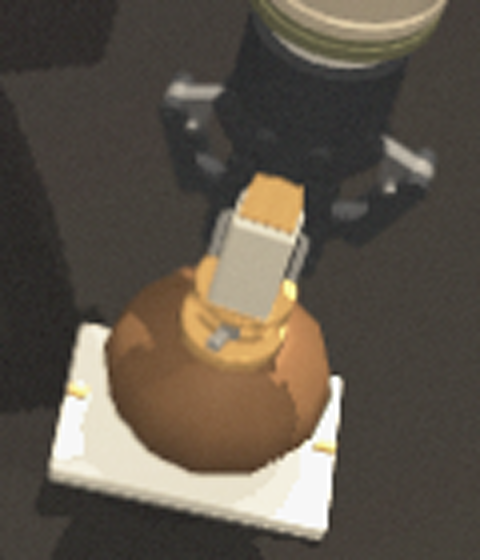

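```bash
python3 -m jog '[[[0,0,-0.002],[0,0,0],-1],[[0,0,-0.004],[0,0,0],-1],[[0,0,-0.006],[0,0,0],-1],[[0,0,-0.006],[0,0,0],-1],[[0,0,-0.006],[0,0,0],-1]]'
python3 -m jog '[[[0,0,-0.001],[0,0,0],-1],[[0,0,-0.002],[0,0,0],-1],[[0,0,-0.002],[0,0,0],-1],[[0,0,-0.002],[0,0,0],-1]]'

```

```text
time: 9.82
tool_pos: [545.7, 231.0, 168.8]
tcp_rot: [121.4, 90.0, -163.4]
ft_force: [-0.1, 0.0, -2.5]
finger_gap: 33.1
time: 10.15
tool_pos: [546.1, 231.1, 167.4]
tcp_rot: [-55.7, 90.0, 19.5]
ft_force: [-0.6, 0.8, -1.5]
finger_gap: 33.3
```

```bash
python3 -m jog '[[[0,0,-0.0005],[0,0,0],-1],[[0,0,-0.001],[0,0,0],-1],[[0,0,-0.001],[0,0,0],-1],[[0,0,-0.001],[0,0,0],-1]]'
python3 -m jog '[[[0,0,-0.0005],[0,0,0],-1],[[0,0,-0.001],[0,0,0],-1],[[0,0,-0.001],[0,0,0],-1],[[0,0,-0.001],[0,0,0],-1]]'

```

```text
time: 10.48
tool_pos: [546.3, 231.1, 167.2]
tcp_rot: [-64.3, 89.9, 10.9]
ft_force: [-2.9, -1.4, 5.9]
finger_gap: 33.3
time: 10.82
tool_pos: [546.3, 231.1, 167.1]
tcp_rot: [-64.9, 89.9, 10.2]
ft_force: [-6.0, -2.8, 10.3]
finger_gap: 33.3
```

```bash
python3 -m jog '[[[0,0,0],[0,0,-0.03],-1],[[0,0,0],[0,0,-0.06],-1],[[0,0,0],[0,0,-0.09],-1],[[0,0,0],[0,0,-0.12],-1],[[0,0,0],[0,0,-0.12],-1]]'
python3 -m jog '[[[0,0,0],[0,0,-0.02],-1],[[0,0,0],[0,0,-0.04],-1],[[0,0,0],[0,0,-0.04],-1]]'

```

```text
time: 11.23
tool_pos: [547.3, 231.9, 166.9]
tcp_rot: [-42.6, 89.8, 25.6]
ft_force: [1.3, 2.7, 5.4]
finger_gap: 33.4
time: 11.48
tool_pos: [546.3, 231.2, 165.6]
tcp_rot: [-53.3, 89.9, 12.7]
ft_force: [-0.4, -0.4, -3.6]
finger_gap: 33.4
```

```bash
python3 - <<'E'
from h import *
from scipy.spatial.transform import Rotation as R
s=r.sense();M=R.from_euler('xyz',s['tcp_rot'],degrees=True).as_matrix()
print(s['tool_pos'],"jaw yaw",np.degrees(np.arctan2(M[1,2],M[0,2])),s['ft_force'],s['wrist_torque'])
E
```

```text
[546.31072312 231.18055448 165.61599634] jaw yaw 65.98252741727401 [-0.35644901 -0.43337773 -3.59936904] [ 0.02946553 -0.02421903 -0.01489257]
```

```bash
python3 -m jog '[[[0,0,-0.001],[0,0,-0.02],-1],[[0,0,-0.002],[0,0,-0.04],-1],[[0,0,-0.003],[0,0,-0.06],-1],[[0,0,-0.004],[0,0,-0.06],-1],[[0,0,-0.004],[0,0,-0.06],-1]]'
python3 -m jog '[[[0,0,-0.001],[0,0,0],-1],[[0,0,-0.002],[0,0,0],-1],[[0,0,-0.002],[0,0,0],-1],[[0,0,-0.002],[0,0,0],-1]]'

```

```text
time: 11.9
tool_pos: [545.3, 230.8, 160.2]
tcp_rot: [138.0, 89.9, -159.4]
ft_force: [-1.0, 0.4, -3.2]
finger_gap: 33.3
time: 12.23
tool_pos: [546.1, 231.0, 159.4]
tcp_rot: [-57.1, 90.0, 5.4]
ft_force: [-0.4, -0.8, -1.7]
finger_gap: 33.6
```

```bash
python3 -m jog '[[[0,0,-0.0005],[0,0,0],-1],[[0,0,-0.001],[0,0,0],-1],[[0,0,-0.001],[0,0,0],-1],[[0,0,-0.001],[0,0,0],-1]]'
python3 -m jog '[[[0,0,-0.0005],[0,0,0],-1],[[0,0,-0.001],[0,0,0],-1],[[0,0,-0.001],[0,0,0],-1],[[0,0,-0.001],[0,0,0],-1]]'
python3 - <<'E'
from h import *
from scipy.spatial.transform import Rotation as R
s=r.sense();M=R.from_euler('xyz',s['tcp_rot'],degrees=True).as_matrix()
print(s['tool_pos'],"jaw yaw",np.degrees(np.arctan2(M[1,2],M[0,2])),s['ft_force'],s['wrist_torque'],s['joint_pos'][5])
d=vision.snapshot("scene");crop(d,345,130,465,270,4,"s7")
d=vision.snapshot("side");crop(d,220,105,320,220,5,"d7")
E
```

```text
time: 12.57
tool_pos: [546.2, 231.1, 159.3]
tcp_rot: [-54.2, 90.0, 8.4]
ft_force: [-4.2, -1.7, 6.3]
finger_gap: 33.9
time: 12.9
tool_pos: [546.2, 231.0, 159.3]
tcp_rot: [-56.2, 89.9, 6.3]
ft_force: [-7.1, -2.8, 11.6]
finger_gap: 33.5
[546.22117163 231.0458271  159.28910544] jaw yaw 62.57198602162078 [-7.08485035 -2.79231652 11.58629074] [-0.48496219  1.22884703 -0.04255135] -44.58677785287477
```

View pics/s7.png

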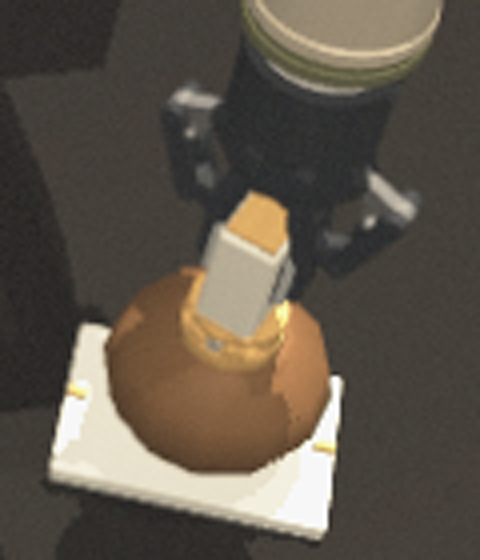

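View pics/d7.png

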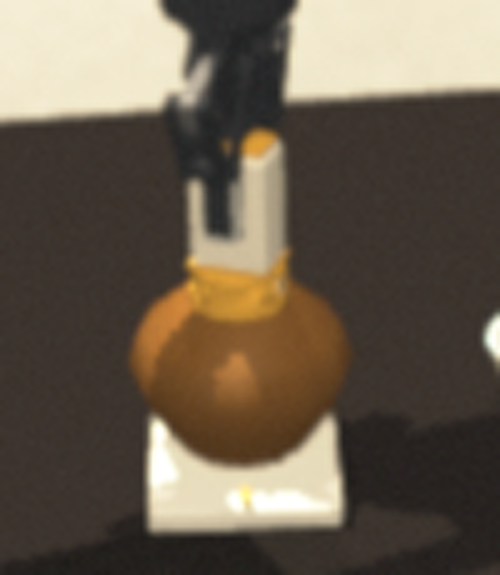

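```bash
cat > st.py <<'E'
from h import *
from scipy.spatial.transform import Rotation as R
s=r.sense();M=R.from_euler('xyz',s['tcp_rot'],degrees=True).as_matrix()
print(s['tool_pos'].round(2),"jaw yaw %.2f"%np.degrees(np.arctan2(M[1,2],M[0,2])),s['ft_force'].round(1),s['wrist_torque'].round(3),s['joint_pos'][5].round(1))
E
python3 -m jog '[[[0,0,0.001],[0,0,-0.04],-1],[[0,0,0.001],[0,0,-0.09],-1],[[0,0,0.001],[0,0,-0.14],-1],[[0,0,0.001],[0,0,-0.19],-1],[[0,0,0.001],[0,0,-0.24],-1]]' >/dev/null; python3 st.py
python3 -m jog '[[[0,0,0],[0,0,-0.05],-1],[[0,0,0],[0,0,-0.1],-1],[[0,0,0],[0,0,-0.15],-1],[[0,0,0],[0,0,-0.2],-1],[[0,0,0],[0,0,-0.25],-1]]'>/dev/null; python3 st.py
python3 -m jog '[[[0,0,0],[0,0,-0.05],-1],[[0,0,0],[0,0,-0.1],-1],[[0,0,0],[0,0,-0.15],-1],[[0,0,0],[0,0,-0.2],-1],[[0,0,0],[0,0,-0.25],-1]]'>/dev/null; python3 st.py
```

```text
[546.48 231.37 159.34] jaw yaw 48.69 [-1.6  0.5  3.6] [0.03  0.272 0.119] -30.7
[546.58 231.31 159.34] jaw yaw 34.36 [-2.3 -0.2  3.5] [-0.075  0.245  0.127] -16.4
[546.73 231.32 159.34] jaw yaw 20.04 [-1.   0.2  2.2] [ 0.002 -0.002  0.15 ] -2.1
```

```bash

python3 -m jog '[[[0,0,0],[0,0,-0.05],-1],[[0,0,0],[0,0,-0.1],-1],[[0,0,0],[0,0,-0.15],-1],[[0,0,0],[0,0,-0.2],-1],[[0,0,0],[0,0,-0.25],-1]]'>/dev/null; python3 st.py
python3 -m jog '[[[0,0,0],[0,0,-0.04],-1],[[0,0,0],[0,0,-0.08],-1],[[0,0,0],[0,0,-0.12],-1],[[0,0,0],[0,0,-0.12],-1]]'>/dev/null; python3 st.py
python3 -m jog '[[[0,0,0],[0,0,-0.02],-1],[[0,0,0],[0,0,-0.04],-1],[[0,0,0],[0,0,-0.04],-1]]'>/dev/null; python3 st.py
python3 -m jog '[[[0,0,0],[0,0,-0.02],-1],[[0,0,0],[0,0,-0.04],-1],[[0,0,0],[0,0,-0.04],-1]]'>/dev/null; python3 st.py

```

```text
[546.9  231.35 159.36] jaw yaw 5.71 [1.1 0.  1.1] [-0.085 -0.186  0.096] 12.3
[546.96 231.31 159.34] jaw yaw -1.14 [ 1.3 -0.2  3.4] [-0.048 -0.222 -0.077] 19.1
[546.9  231.31 159.3 ] jaw yaw -3.39 [2.8 0.2 5.9] [ 0.034 -0.524 -0.051] 21.4
[546.94 231.3  159.32] jaw yaw -5.68 [2.6 0.6 5.9] [ 0.082 -0.464 -0.08 ] 23.7
```

```bash

python3 -m jog '[[[0,0,0],[0,0,-0.01],-1],[[0,0,0],[0,0,-0.02],-1]]'>/dev/null; python3 st.py
python3 -m jog '[[[0,0,0],[0,0,-0.01],-1],[[0,0,0],[0,0,-0.02],-1]]'>/dev/null; python3 st.py

```

```text
[546.98 231.29 159.33] jaw yaw -6.77 [3.  0.4 4.8] [ 0.012 -0.55   0.123] 24.7
[546.99 231.3  159.33] jaw yaw -7.91 [2.9 1.  5.1] [-0.006 -0.562  0.158] 25.9
```

```bash
python3 - <<'E'
from h import *
d=vision.snapshot("scene");crop(d,345,130,465,270,4,"s8")
d=vision.snapshot("wrist");cv2.imwrite("pics/w8.png",d[:,:,::-1])
E
```

```text
(no output)
```

View pics/s8.png

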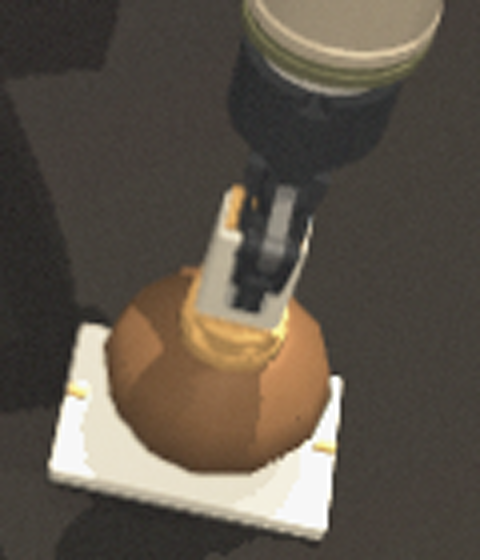

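View pics/w8.png

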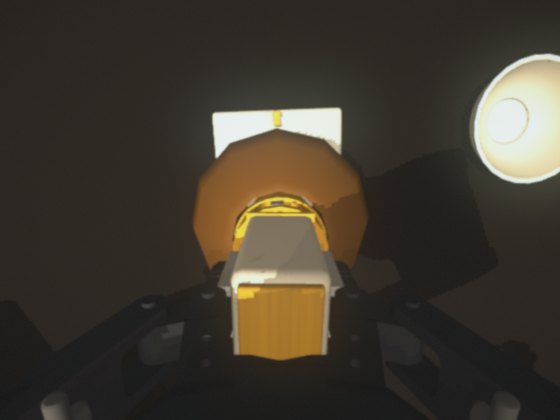

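```bash

for k in 1 2 ; do python3 -m jog '[[[0,0,0],[0,0,-0.01],-1],[[0,0,0],[0,0,-0.02],-1]]'>/dev/null; python3 st.py; done

```

```text
[547.   231.31 159.35] jaw yaw -9.05 [2.9 0.  4.7] [ 0.015 -0.582  0.151] 27.0
[547.   231.29 159.31] jaw yaw -10.20 [3.1 0.5 5.2] [-0.001 -0.622  0.218] 28.2
```

```bash

python3 -m jog '[[[0,0,0],[0,0,-0.01],-1],[[0,0,0],[0,0,-0.02],-1]]'>/dev/null; python3 st.py

```

```text
[547.03 231.25 159.31] jaw yaw -11.32 [ 3.1 -0.5  4.7] [-0.061 -0.68   0.888] 29.3
```

```bash

python3 -m jog '[[[0,0,0],[0,0,0],-1],[[0,0,0],[0,0,0.02],-1],[[0,0,0],[0,0,0.04],-1],[[0,0,0.0003],[0,0,0.06],-1],[[0,0,0.0005],[0,0,0.08],-1]]'>/dev/null; python3 st.py
python3 -m jog '[[[0,0,0.0001],[0,0,0.012],-1],[[0,0,0.0002],[0,0,0.012],-1],[[0,0,0.0002],[0,0,0.012],-1]]'>/dev/null; python3 st.py
python3 - <<'E'
from h import *
d=vision.snapshot("wrist");cv2.imwrite("pics/w9.png",d[:,:,::-1]);crop(d,190,90,370,270,3.3,"w9c")
E
```

```text
[546.36 231.18 159.32] jaw yaw -6.68 [ 1.4 -0.1  6.2] [ 0.014 -0.353 -0.037] 24.7
[546.24 231.12 159.34] jaw yaw -6.05 [ 1.  -0.4  6. ] [-0.016 -0.432  0.099] 24.0
```

View pics/w9c.png

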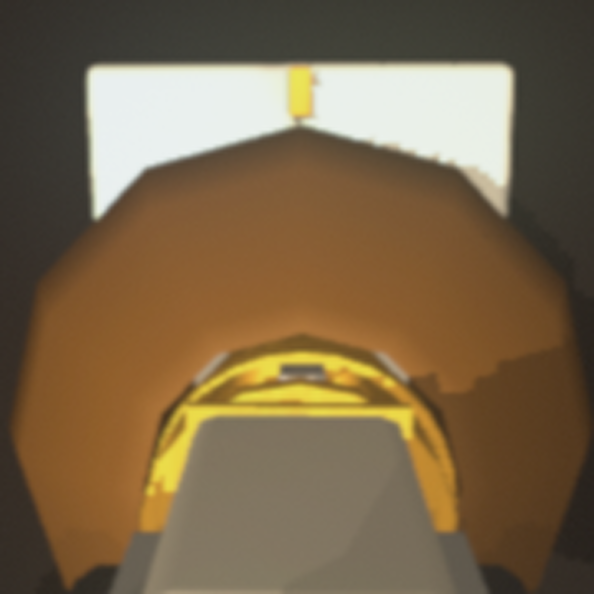

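```bash

python3 -m jog '[[[0,0,0.0005],[0,0,0],-1],[[0,0,0.001],[0,0,0],-1],[[0,0,0.001],[0,0,0],-1]]'>/dev/null; python3 st.py
python3 -m jog '[[[0,0,0],[0,0,0],-0.1],[[0,0,0],[0,0,0],0],[[0,0,0],[0,0,0],0.2],[[0,0,0],[0,0,0],0.5],[[0,0,0],[0,0,0],1]]'; python3 -m jog '[[[0,0,0],[0,0,0],1],[[0,0,0],[0,0,0],1],[[0,0,0],[0,0,0],1]]';python3 st.py
```

```text
[545.8  230.98 159.37] jaw yaw -6.07 [ 2.7  0.9 -0.2] [ 0.115 -0.784 -0.056] 24.1
time: 17.82
tool_pos: [545.7, 231.0, 159.7]
tcp_rot: [-158.1, 90.0, -164.2]
ft_force: [-0.1, 0.2, -0.3]
finger_gap: 73.4
time: 18.07
tool_pos: [546.0, 231.1, 160.0]
tcp_rot: [123.1, 90.0, 117.0]
ft_force: [0.5, 0.4, -0.1]
finger_gap: 85.4
[545.97 231.07 159.99] jaw yaw -6.08 [ 0.5  0.4 -0.1] [ 0.004  0.024 -0.003] 24.1
```

```bash

python3 -m jog '[[[0,0,0.01],[0,0,0],1],[[0,0,0.03],[0,0,0],1],[[0,0,0.06],[0,0,0],1],[[0,0,0.095],[0,0,0],1],[[0,0,0.13],[0,0,0],1]]'
python3 -m jog '[[[0,0,0.01],[0,0,0],1],[[0,0,0.02],[0,0,0],1],[[0,0,0.02],[0,0,0],1],[[0,0,0.02],[0,0,0],1],[[0,0,0.02],[0,0,0],1]]'
python3 -m jog '[[[0,0,0],[0,0,0],1],[[0,0,0],[0,0,0],1],[[0,0,0],[0,0,0],1],[[0,0,0],[0,0,0],1],[[0,0,0],[0,0,0],1]]'
python3 - <<'E'
from h import *
m=vision.camera_model("wrist");w=vision.snapshot("wrist");np.savez("w10.npz",img=w,**m);crop(w,180,60,380,250,4,"w10")
d=vision.snapshot("side");crop(d,220,105,320,220,5,"d10")
s=vision.snapshot("scene");cv2.imwrite("pics/s10.png",s[:,:,::-1])
E
python3 st.py
```

```text
time: 18.48
tool_pos: [545.4, 230.9, 291.7]
tcp_rot: [-155.6, 89.9, -161.7]
ft_force: [-0.1, 0.5, 1.1]
finger_gap: 85.2
time: 18.9
tool_pos: [545.3, 230.8, 307.9]
tcp_rot: [-155.9, 89.8, -162.0]
ft_force: [-0.3, 0.4, -0.0]
finger_gap: 85.3
time: 19.32
tool_pos: [545.9, 231.0, 309.6]
tcp_rot: [-154.9, 90.0, -161.0]
ft_force: [0.4, 0.5, -0.5]
finger_gap: 85.0
[546.01 231.07 309.96] jaw yaw -6.07 [-0.2  0.   0.9] [-0.01   0.056  0.006] 24.1
```

View pics/w10.png

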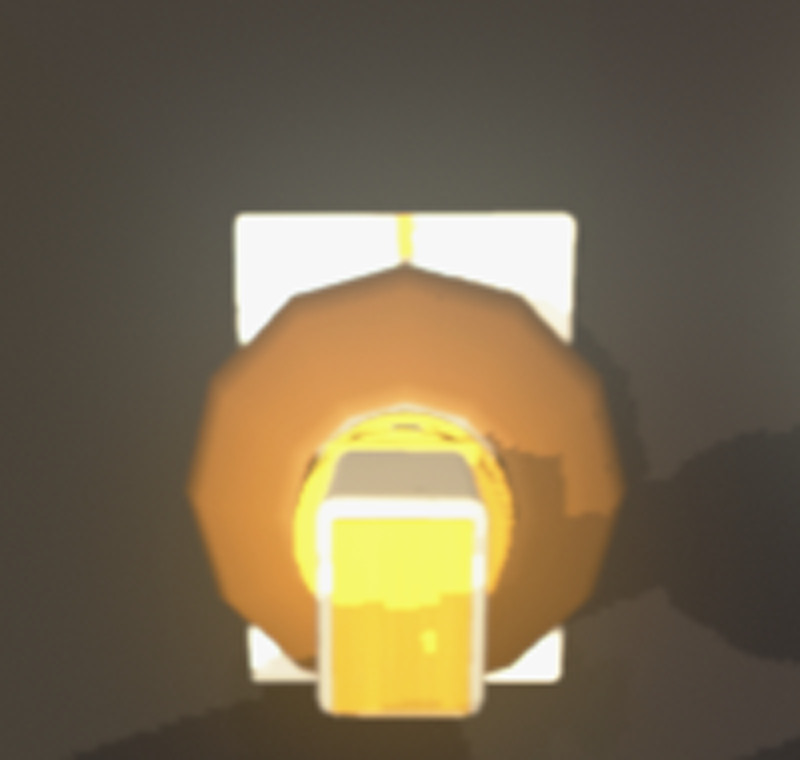

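View pics/d10.png

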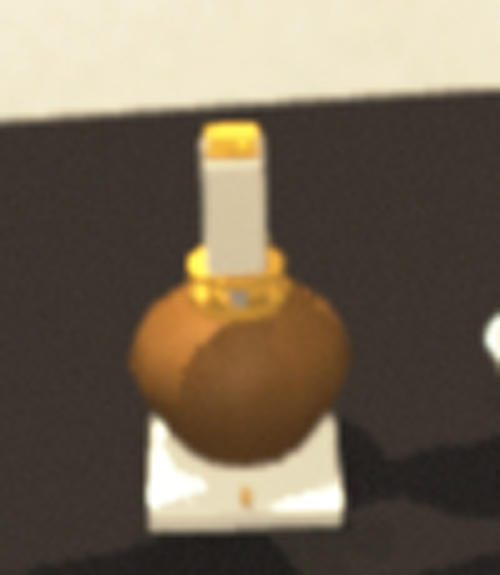

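View pics/s10.png

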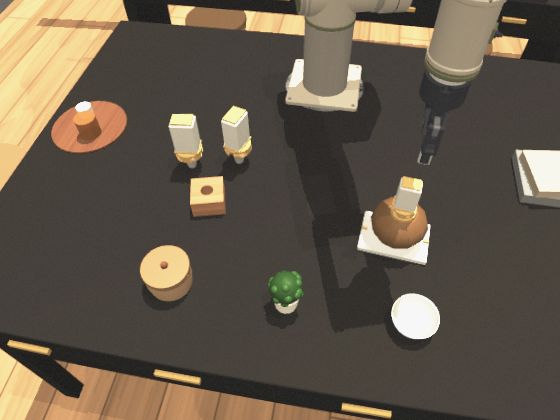

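```bash
python3 -c "
from bench import order
print(order.hand_in())"
```

```text
the job is handed in; nothing more can be done
None
```

I moved the light unit from its dock to the lamp foot and turned it on to the stop. I then let go, raised the arm clear and handed the job in at about 19.5 s. Of the three lantern-like units, I took the smallest, the one standing in the dock.

- **Dogs:** the unit touched their tops at a TCP height of 167.1 mm with about 14 N of press. The slot dropped over them after about 9° of clockwise turn.
- **Seating:** with more turn and light press it went down to 159.3 mm, the full 8 mm drop, and stayed there.
- **Stop:** turning against the spindle took about 0.12 to 0.15 N m, and the torque rose to 0.89 N m at the stop. There the gripper was about 5° past square, because of play between slot and dogs.
- **Squaring:** I turned the unit back about 5° within that play before letting go, so its last movement was slightly anticlockwise. The pictures show no sign that the spindle followed.

The last pictures show the unit upright, square with the plinth and untouched, with the dog in line with the plinth's gold mark. The other things stand where they were. I judged the unit's final squareness and uprightness by eye. None of my checks failed. The side camera put the unit 6 to 8 mm off from the other two views, so I relied on the wrist camera.

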